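# Transfer a slide carrier over the end stop to the next rail

## Robot

A 7-joint arm with a two-finger parallel gripper is mounted at the origin on the work surface; the furniture and walls round the work are solid. World frame = base frame: x ahead of the robot, y to its left, z up, the work surface at z = 0. Lengths are in m, angles in rad, forces in N, time in s.
With the tool pointing down it reaches from about 0.35 to 0.9 m from the base axis. Payload 8.1 kg.
Tool frame: the origin (TCP) lies midway between the tips of the shut fingers; the grasp point (between the pads) lies 19 mm behind it; z points along the fingers, y is the line along which they close (so a half turn about z gives the same grasp; the last joint's range is limited). The gripper opens to 92 mm and grips with 3 to 60 N. Pads are 19 mm wide; open, the fingers measure 130 mm over their backs; the gripper's body (75 mm by 190 mm) begins 47 mm behind the grasp point.
Start: joints at [1.003, 0.434, 0.025, 1.573, -0.012, 1.134, -0.075], TCP at [0.28, -0.559, 0.227] pointing down, gripper open.
Joint ranges: [-2.62, 2.62], [-0.44, 2.09], [-1.27, 1.32], [0.08, 2.57], [-1.32, 4.46], [0.12, 2], [-2.74, 2.74]. Speed limits (rad/s): [2.22, 2.22, 3.01, 3.01, 3.14, 3.14, 3.14].

## Interface

Orientations are given as a rotation vector (axis times angle).
In Python, from cell import arm gives the robot as it stands.
- The arm moves only by the tool carry_out, never from a script. Its arguments are lists of equal length, an entry for each row: "claw": the finger opening in cm, from 0 to 9.18; "delta_pos": the shift along the tool's x, y, z in cm, a list of three; "angular": the turn, a rotation vector about the tool's x, y, z in rad, a list of three. In form: {"claw": [claw, ...], "delta_pos": [[dx, dy, dz], ...], "angular": [[ax, ay, az], ...]}. A call has 1 to 20 rows; each row shifts and turns the commanded pose from where the row before left it, along the tool's axes as they then stand; what a row does not reach is not made up. A row lasts 1/10 s, in which the tool goes at most 50 mm and 8.59 degrees, less where a joint would pass 70% of its speed; a pose out of reach is approached as far as the arm can. A call with a gripper value outside its range is refused whole. The fingers move at their own pace and stop on an object; "force" is the grip in N (left out, the last holds). Time passes only in rows, so rows that do not move let the fingers close. It gives the time, the measured TCP pose, the force, the opening and the grip force at its end, in the units of the state.
- arm.observe(): the state, without advancing time (a new reading comes with each control period).
- arm.get_image(name): name is "side" or "top" or "wrist"; returns a dict with "frame" (400x640x3 uint8, red, green, blue), "mtx" (3x3 intrinsics, pixels), "dist" ([k1, k2, p1, p2, k3] as OpenCV has them; the pictures are not rectified), "T" (4x4, takes a point from camera to world coordinates). Camera axes: x right, y down, z forward; pixel columns grow to the right and rows downward; lengths in m; the calibration is good to about 2 mm. A picture is of the moment at which its call begins. There is no depth.
- arm.sign_off(): hands the job in; it is judged then, once.
Trained networks look in a picture, given as the dict that the camera call returned (one of the last four; its "shot" number tells which), for a name from the list of things; names that differ only in an ending like _2 or _b are one class to them, and where a whole thing is asked for, a point or a joint stands for the part that bears it (a point fixed in the world has none). Each returns a list of dicts, best first, with "conf" (0 to 1); they miss things now and then, are a little off and sometimes report something else, mostly with a low value. They report only what shows in the picture. A call takes as long as a camera call. They do not tell look-alikes from the thing itself.
- arm.look_for(label, picture): "centre" ([column, row] as shares, 0 to 1, of the picture: columns of its width, rows of its height, amid what is visible of it).
- arm.trace(label, picture): "region" (400x640 bool, what is visible of it) and "centre" ([column, row] as shares, 0 to 1, of the picture: columns of its width, rows of its height, amid what is visible of it).
- arm.place_of(label, picture): "centre" ([column, row] as shares, 0 to 1, of the picture: columns of its width, rows of its height: a listed point, or the origin of a listed thing).
The state is a dict: "clock": time; "joints": joint angles; "dq": joint speeds; "joint_efforts": joint torques, N m; "position": TCP position; "ee_rot": TCP orientation; "force": force on the tool from outside, world axes, zero at the start; "ft_torque": the same for the moment, N m; "width": opening from 0.0 (shut) to 1.0 (fully open); "gripper_force": force on a finger pad.
Only numpy, scipy, OpenCV 4.12 (cv2) and the standard library are available. Lean on these libraries where they do the work, as an engineer would, in place of code of your own. Each camera call takes 0.05 s, during which the arm holds its last target. There are 200 camera calls.

## Task

Move the slide carrier from the left rail to the right rail: lift it just enough to pass over the red end stops (its window is closed round the bar, so it can only leave and enter at the free ends), lower it softly onto the near stretch of the right rail, then slide it along that rail until it drops fully into the notch, and let go so that it hangs there straight and still. Be gentle: never push, pull or press the carrier hard against either rail, do not drop it, and leave the other things on the bench where they are.

Things in the scene. Friction and masses are not known exactly. Their poses are not given: they have to be found in the camera images.
- carrier: White slide carrier, 0.24 kg, with a blue ribbed handle on top; hangs on the left rail at the start. Origin: middle of its roof's underside, the face that rests on a bar; z up, y along the bar. Roof 34 (x) x 50 (y) x 6 mm above the origin. A window through it along y, closed all round, takes the bar; below the window a tray of slides, 34 x 50 mm, down to 118 mm under the origin
- carrier_handle (a point): Point on the carrier's axis, 30 mm above its origin, in the handle: an upright block 14 (x) x 24 (y) mm from 6 to 49 mm above the carrier's origin, to be pinched across y or x. Axes as the carrier's
- carrier_window (a point): Middle of the carrier's window, 25 mm below the carrier's origin. The window is an 11 mm wide slot (in x) in its top 6 mm, flares to 26 mm wide at 16 mm below the origin, and stays 26 mm wide down to its floor 50 mm below the origin
- stand_a: Left stand, fixed. Origin on the bench under its bar; z up, y along the bar. Grey foot 100 x 75 mm, steel post and blue clamp (y = 115 to 145 mm, top 4 mm above the bar top) at the +y end. Level aluminium bar, 8 mm thick (x), 14 mm deep, centred on x = 0, top at z = 190 mm, from the clamp to its free end at y = -90 mm
- stand_a_end (a point): Free end of the left bar, at bar-top height (y = -90, z = 190 mm in the stand's frame). The last 8 mm of the bar before it carry a red end stop, as thick as the bar, 9 mm higher than the bar top
- stand_b: Right stand, fixed; foot, post and clamp like the left one's, at its -y end (clamp y = -150 to -120 mm). Origin on the bench under the bar; z up, y along the bar. Bar 8 mm thick (x), 14 mm deep, centred on x = 0, top at z = 190 mm, from the clamp toward +y to a free end with the same red end stop. It sits in rubber bushings and gives about 1 mm per 3 N along y and z
- stand_b_bar (a point): Point on stand_b at y = 0, z = 190 mm (bar-top height). The bar is clamped tight up to 18 mm either way along y of this setting, by an amount not given: stop y = 100 to 92 mm, plain bar 92 to -10, notch -10 to -66 (5 mm deep, flat floor, upright ends), plain bar to the clamp. The 50 mm roof fits the 56 mm notch: origin then at z = 185 mm
- petri_1: Shallow round dish with a beige filling, 62 mm across, 15 high, loose on the bench. Origin at its underside
- petri_2: Shallow round dish with a pink filling, 62 mm across, 15 high, loose. Origin at its underside
- timer: White bench timer, 66 x 62 x 18 mm, loose. Origin at its underside
- reagent: Small white reagent bottle with red cap, 47 mm across, 95 high, loose. Origin at its underside
- dropper: Brown dropper bottle with grey cap, 38 mm across, 78 high, loose. Origin at its underside
- beaker: Beaker, 72 mm across, 92 high, loose. Origin at its underside
Things that resemble listed ones, but are neither listed nor needed, are in the scene too. Of the things that look like the carrier, the smallest one is meant.

How it is judged:
By the outcome, as a careful person would: the job done as asked, in the order asked, and still so for the second after the job is handed in, with the robot touching nothing.
It also fails if it takes over 48 s, if anything falls off the work surface, if the arm or the gripper's body presses on something with over 40 N, if the wrist force passes 120 N, or if a joint passes its speed limit or range.

## Working session

There is one attempt and no reset: what is moved stays moved. The work goes in short steps, Python scripts to look and compute and a tool call to move; the robot and the scene stay as the last step left them, time stands still between calls to the robot, and variables do not carry over. Pictures are saved under pics/ and viewed, at most 12 in all, crops included, and the job is handed in when it is done.

Besides the shell and the picture viewer there is one more tool, called after "Call:" as name(argument=value, ...), one argument or row to a line, values as JSON. carry_out: Moves the arm, as the interface text tells. Its arguments: {"type":"object","properties":{"claw":{"type":"array","items":{"type":"number"}},"delta_pos":{"type":"array","items":{"type":"array","items":{"type":"number"}}},"angular":{"type":"array","items":{"type":"array","items":{"type":"number"}}},"force":{"type":"number"}},"required":["claw","delta_pos","angular"]}

```bash
mkdir -p pics; cat > h.py <<'E'
import numpy as np, cv2
from cell import arm
def save(p,n): cv2.imwrite('pics/'+n,cv2.cvtColor(p['frame'],cv2.COLOR_RGB2BGR))
def ray(p,uv):
    q=cv2.undistortPoints(np.array([[uv]],float),p['mtx'],p['dist'])[0,0]
    T=np.array(p['T']);d=T[:3,:3]@[q[0],q[1],1];return T[:3,3],d/np.linalg.norm(d)
def atz(p,uv,z):
    o,d=ray(p,uv);return o+d*(z-o[2])/d[2]
def tri(l):
    A=0;b=0
    for p,uv in l:
        o,d=ray(p,uv);M=np.eye(3)-np.outer(d,d);A=A+M;b=b+M@o
    x=np.linalg.solve(A,b);return x,[np.linalg.norm((np.eye(3)-np.outer(ray(*q)[1],ray(*q)[1]))@(x-ray(*q)[0])) for q in l]
def proj(p,X):
    T=np.linalg.inv(p['T']);return cv2.projectPoints(np.array(X,float).reshape(-1,3),cv2.Rodrigues(T[:3,:3])[0],T[:3,3],p['mtx'],p['dist'])[0][:,0]
def px(c): return np.array(c)*[640,400]
E
python3 - <<'E'
from h import *
np.set_printoptions(precision=4,suppress=True)
s=arm.observe();print(s['position'],s['ee_rot'],s['width'],s['force'])
P={n:arm.get_image(n) for n in('top','side')}
for n,p in P.items():
    save(p,n+'0.png');print(n,p['T'][:3,3],p['T'][:3,2])
    for l in['carrier','carrier_handle','carrier_window','stand_a','stand_a_end','stand_b','stand_b_bar']:
        print(l,[(np.round(px(d['centre'])),round(d['conf'],2)) for d in arm.place_of(l,p)][:5])
E
```

```text
[ 0.2799 -0.5583  0.2259] [-3.0557 -0.7231  0.0008] 1.0022208385933709 [-0.5795 -0.3692  0.9927]
top [ 0.3885 -0.02    1.1761] [ 0.1456  0.0158 -0.9892]
carrier [(array([257., 262.]), 0.85), (array([241., 212.]), 0.82), (array([318., 285.]), 0.75)]
carrier_handle [(array([315., 286.]), 0.75), (array([255., 259.]), 0.56), (array([334., 176.]), 0.46)]
carrier_window [(array([257., 260.]), 0.95), (array([248., 215.]), 0.79), (array([318., 284.]), 0.72)]
stand_a []
stand_a_end [(array([301., 208.]), 0.57)]
stand_b []
stand_b_bar [(array([404., 194.]), 0.89), (array([365., 234.]), 0.58)]
side [ 0.5603 -0.8012  0.7403] [ 0.0085  0.7905 -0.6123]
carrier [(array([233., 192.]), 0.89), (array([254., 166.]), 0.72), (array([289., 149.]), 0.7)]
carrier_handle [(array([231., 176.]), 0.94), (array([292., 136.]), 0.87), (array([257., 153.]), 0.59), (array([309., 226.]), 0.29)]
carrier_window [(array([234., 201.]), 0.9), (array([258., 175.]), 0.71), (array([292., 155.]), 0.63)]
stand_a []
stand_a_end [(array([294., 174.]), 0.82)]
stand_b []
stand_b_bar [(array([311., 227.]), 0.89), (array([378., 231.]), 0.22)]
```

View pics/top0.png

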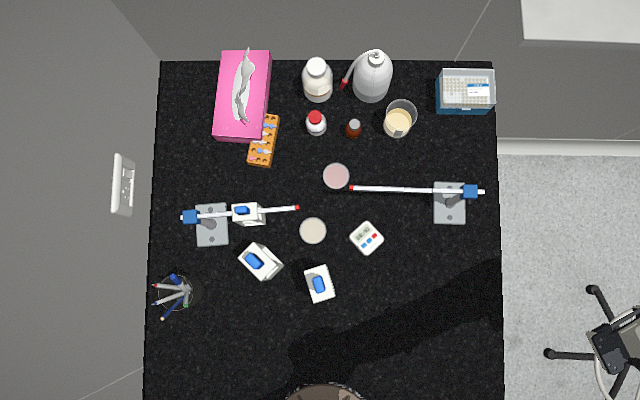

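View pics/side0.png

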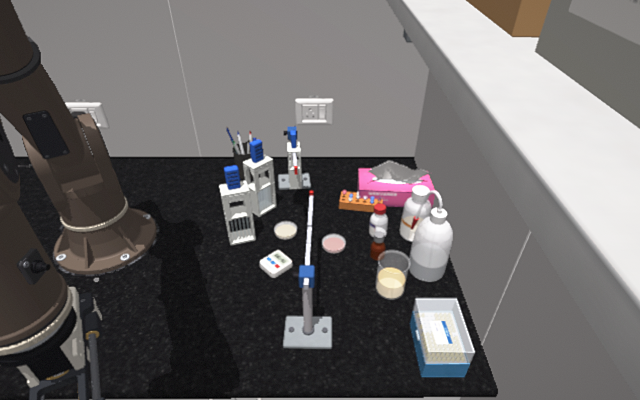

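The three carrier-like things in the top view are at (247,212), on the left rail, (262,258), standing and bigger, and (318,284), standing and bigger. The one on the rail is the smallest and matches the description. The left rail's free end is near (298,208). The right rail runs from its stop at (350,187) to its clamp at (470,191). I'll now measure these and check the choice with a close crop.

```bash
cat > m.py <<'E'
from h import *
np.set_printoptions(precision=4,suppress=True)
P={n:arm.get_image(n) for n in('top','side')}
for n,p in P.items():
    hsv=cv2.cvtColor(p['frame'],cv2.COLOR_RGB2HSV);H,S,V=cv2.split(hsv)
    for nm,m,z in(('red',((H<8)|(H>172))&(S>150)&(V>90),.199),('blue',(H>98)&(H<125)&(S>130)&(V>60),.194)):
        k,_,st,c=cv2.connectedComponentsWithStats(m.astype(np.uint8))
        for i in range(1,k):
            if st[i,4]>4 and 150<c[i,0]<500: print(n,nm,st[i],c[i],atz(p,c[i],z))
t,s=P['top'],P['side']
for l,z in(('carrier',.19),('carrier_handle',.22),('carrier_window',.165),('stand_a_end',.19),('stand_b_bar',.19)):
    for n,p in P.items():
        for d in arm.place_of(l,p): print(l,n,px(d['centre']),round(d['conf'],2),atz(p,px(d['centre']),z))
f=cv2.cvtColor(t['frame'],cv2.COLOR_RGB2BGR)
a=cv2.resize(f[175:245,175:335],None,fx=5,fy=5,interpolation=cv2.INTER_CUBIC)[:300]
a=cv2.resize(f[190:235,175:335],None,fx=5,fy=5,interpolation=cv2.INTER_CUBIC)
b=cv2.resize(f[170:215,335:495],None,fx=5,fy=5,interpolation=cv2.INTER_CUBIC)
cv2.imwrite('pics/crop1.png',np.vstack([a,b]))
E
python3 m.py
```

```text
top red [340  78   9  11  37] [342.9459  83.4054] [ 0.7622 -0.0396  0.199 ]
top red [308 110  14  14 149] [314.5034 116.5302] [0.6913 0.0179 0.199 ]
top red [349 185   4   6  24] [350.5 187.5] [ 0.5459 -0.0549  0.199 ]
top red [295 204   5   6  23] [297.087  206.8261] [0.5068 0.0502 0.199 ]
top red [372 234   5   4  13] [373.9231 235.3846] [ 0.4516 -0.1008  0.199 ]
top red [154 284   3   3   6] [155.     284.8333] [0.3505 0.3276 0.199 ]
top blue [435  76  56  39 402] [454.602  105.6766] [ 0.7181 -0.2689  0.194 ]
top blue [468  84   6   3  15] [470.2  84.8] [ 0.7637 -0.3034  0.194 ]
top blue [482  84   6   2  12] [484.5  84.5] [ 0.7649 -0.3335  0.194 ]
top blue [460 184  18  16 230] [469.3174 191.2913] [ 0.5405 -0.2924  0.194 ]
top blue [235 206  15   8 102] [241.7647 209.6961] [0.5009 0.1606 0.194 ]
top blue [182 209  19  16 236] [190.1568 216.6271] [0.4862 0.2641 0.194 ]
top blue [367 238   5   5  15] [368.8 240.2] [ 0.4424 -0.0911  0.194 ]
top blue [362 243   4   5  12] [363.5 245. ] [ 0.4329 -0.0807  0.194 ]
top blue [245 253  19  16 178] [253.382  260.8876] [0.4002 0.1347 0.194 ]
[... 2381 characters left out ...]
_window top [249.408 214.2  ] 0.62 [0.4951 0.1499 0.165 ]
carrier_window side [293.312 155.8  ] 0.68 [0.4938 0.159  0.165 ]
carrier_window side [257.28 174.  ] 0.6 [0.4054 0.0686 0.165 ]
carrier_window side [233.92 200.08] 0.55 [ 0.3634 -0.0424  0.165 ]
stand_a_end top [300.096 208.2  ] 0.94 [0.5052 0.0448 0.19  ]
stand_a_end top [336.128 178.68 ] 0.68 [ 0.5651 -0.0265  0.19  ]
stand_a_end top [364.672 236.68 ] 0.28 [ 0.4495 -0.0833  0.19  ]
stand_a_end side [294.72 170.92] 0.64 [0.5036 0.0446 0.19  ]
stand_a_end side [291.584 152.48 ] 0.41 [0.4913 0.1344 0.19  ]
stand_b_bar top [403.712 190.2  ] 0.82 [ 0.5426 -0.1615  0.19  ]
stand_b_bar side [311.104 226.12 ] 0.81 [ 0.5469 -0.1653  0.19  ]
```

View pics/crop1.png

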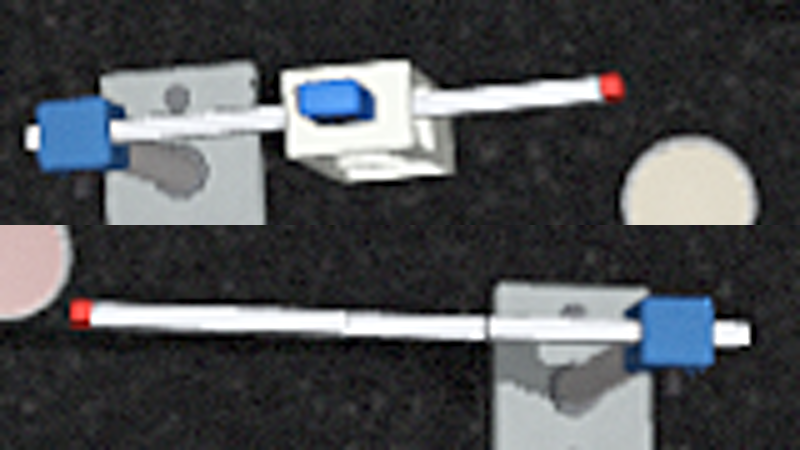

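The crop confirms the choice. The small carrier sits on the left bar with its roof centre near (244,212) and its handle top near (241,210). The notch edges on the right bar are near columns 404 and 433. Next I'll lift and turn the tool while I refine the geometry.

Call:
carry_out(
  claw=[9.1,9.1,9.1,9.1,9.1,9.1],
  delta_pos=[
    [0,0,-2],
    [0,0,-3],
    [0,0,-3],
    [0,0,-3],
    [0,0,-3],
    [0,0,-2],
  ],
  angular=[
    [0,0,0.06],
    [0,0,0.06],
    [0,0,0.06],
    [0,0,0.06],
    [0,0,0.06],
    [0,0,0.06],
  ],
)

```text
clock: 2.0
position: [0.2803, -0.559, 0.3893]
ee_rot: [3.135, 0.16, 0.002]
force: [0.9, -0.4, -0.4]
width: 0.992
gripper_force: 0.0
```

```bash
cat >> h.py <<'E'
from scipy.spatial.transform import Rotation as R
def togo(xyz,yaw):
    """delta in current tool axes (cm) and tool-z turn so tool y = -(bar dir), bar yaw 'yaw'"""
    s=arm.observe();M=R.from_rotvec(s['ee_rot']).as_matrix()
    yt=np.array([np.sin(yaw),-np.cos(yaw),0]);zt=np.array([0,0,-1.]);T=np.c_[np.cross(yt,zt),yt,zt]
    return np.round(M.T@(np.array(xyz)-s['position'])*100,2),np.round(R.from_matrix(M.T@T).as_rotvec(),4),s
E
python3 - <<'E'
from h import *
np.set_printoptions(precision=4,suppress=True)
t=arm.get_image('top')
q=lambda x,y,z,o:atz(t,(175+x/5-.4 if o==0 else 335+x/5-.4,(190+y/5 if o==0 else 170+(y-225)/5)-.4),z)
a1,a2=q(115,131,.19,0),q(590,90,.19,0);b1,b2=q(95,313,.19,1),q(635,331,.19,1)
print('A',a1,a2,(a1-a2)[0]/(a1-a2)[1]);print('B',b1,b2,(b1-b2)[0]/(b1-b2)[1])
print('roof',q(347.5,110,.196,0),'handle',q(330,98,.239,0))
print('roof edges',q(285,114,.196,0),q(410,105,.196,0))
print('notch',q(347,322,.19,1),q(488,327,.185,1),'stopA',q(625,87,.199,0),'stopB',q(69,313,.199,1))
y=np.arctan(-(a1-a2)[0]/(a1-a2)[1]);print(togo([.496,.156,.4],y)[:2],arm.observe()['position'])
E
```

```text
A [0.4884 0.2502 0.19  ] [0.5063 0.0597 0.19  ] -0.09389215043778895
B [ 0.548  -0.0615  0.19  ] [ 0.5421 -0.2779  0.19  ] 0.027621882735963988
roof [0.4969 0.1554 0.196 ] handle [0.4967 0.1546 0.239 ]
roof edges [0.4951 0.1804 0.196 ] [0.4991 0.1306 0.196 ]
notch [ 0.545  -0.1621  0.19  ] [ 0.5441 -0.2197  0.185 ] stopA [0.5065 0.0452 0.199 ] stopB [ 0.5465 -0.0508  0.199 ]
(array([ 28.47, -69.1 ,  -1.1 ]), array([ 0.0057, -0.0029,  0.0049])) [ 0.2807 -0.5597  0.3921]
```

Call:
carry_out(
  claw=[9.1,9.1,9.1,9.1,9.1,9.1,9.1,9.1,9.1,9.1,9.1,9.1,9.1,9.1,9.1,9.1,9.1,9.1,9.1,9.1],
  delta_pos=[
    [0.5,-1.5,0],
    [1.2,-3,0],
    [1.6,-4,0],
    [1.7,-4,0],
    [1.7,-4,0],
    [1.7,-4,0],
    [1.7,-4,0],
    [1.7,-4,0],
    [1.7,-4,0],
    [1.7,-4,0],
    [1.7,-4,0],
    [1.7,-4,0],
    [1.7,-4,0],
    [1.7,-4,0],
    [1.7,-4,0],
    [1.7,-4,0],
    [1.6,-4,0],
    [1.2,-3,0],
    [0.6,-1.6,0],
    [0,0,0],
  ],
  angular=[
    [0,0,0],
    [0,0,0],
    [0,0,0],
    [0,0,0],
    [0,0,0],
    [0,0,0],
    [0,0,0],
    [0,0,0],
    [0,0,0],
    [0,0,0],
    [0,0,0],
    [0,0,0],
    [0,0,0],
    [0,0,0],
    [0,0,0],
    [0,0,0],
    [0,0,0],
    [0,0,0],
    [0,0,0],
    [0,0,0],
  ],
)

```text
clock: 4.05
position: [0.4941, 0.1614, 0.3862]
ee_rot: [-3.136, -0.172, 0.001]
force: [-0.1, -0.6, -1.3]
width: 0.992
gripper_force: 0.0
```

```bash
python3 - <<'E'
from h import *
np.set_printoptions(precision=4,suppress=True)
w=arm.get_image('wrist');save(w,'w1.png')
print(togo([.4965,.155,.3],.094)[:2],arm.observe()['position'],w['T'])
for d in arm.place_of('carrier_handle',w): print(px(d['centre']),d['conf'],atz(w,px(d['centre']),.22))
for l in('carrier','carrier_window','stand_a_end'):
  for d in arm.place_of(l,w): print(l,px(d['centre']),d['conf'],atz(w,px(d['centre']),.19))
E
```

```text
(array([0.19, 0.47, 8.63]), array([-0.0001,  0.0007,  0.0132])) [0.4941 0.1594 0.3863] [[ 0.1094 -0.9623 -0.2491  0.5601]
 [-0.994  -0.1062 -0.0262  0.1697]
 [-0.0013  0.2505 -0.9681  0.5439]
 [ 0.      0.      0.      1.    ]]
[430.592 303.52 ] 0.89 [0.3674 0.0178 0.22  ]
[322.112 182.32 ] 0.74 [0.496  0.1592 0.22  ]
[332.992 262.32 ] 0.65 [0.4068 0.1368 0.22  ]
carrier [416.768 285.12 ] 0.94 [0.3732 0.0261 0.19  ]
carrier [329.024 252.   ] 0.69 [0.4055 0.1402 0.19  ]
carrier [324.992 177.08 ] 0.57 [0.4964 0.1556 0.19  ]
carrier_window [415.488 277.12 ] 0.94 [0.3839 0.0297 0.19  ]
carrier_window [328.192 236.28 ] 0.88 [0.4256 0.1436 0.19  ]
carrier_window [320.896 171.92 ] 0.79 [0.5018 0.1609 0.19  ]
carrier_window [420.928  20.12 ] 0.67 [0.6673 0.0775 0.19  ]
carrier_window [321.472 177.92 ] 0.15 [0.495  0.1595 0.19  ]
stand_a_end [415.104 177.4  ] 0.77 [0.5073 0.0535 0.19  ]
```

View pics/w1.png

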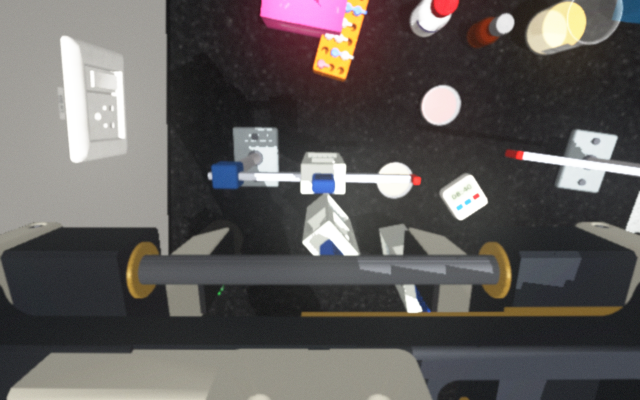

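Handle at (322,183), with the bar level in the picture, which agrees with the estimate. The bigger look-alike at about (330,240) is clear of the gripper. Now I descend.

Call:
carry_out(
  claw=[8,7,7,7,7,7,7,7,7,7,7,7],
  delta_pos=[
    [0.1,0.2,1],
    [0.1,0.3,2],
    [0,0,2.5],
    [0,0,2.5],
    [0,0,2.5],
    [0,0,2],
    [0,0,2],
    [0,0,1.5],
    [0,0,1],
    [0,0,0.6],
    [0,0,0.6],
    [0,0,0],
  ],
  angular=[
    [0,0,0.013],
    [0,0,0],
    [0,0,0],
    [0,0,0],
    [0,0,0],
    [0,0,0],
    [0,0,0],
    [0,0,0],
    [0,0,0],
    [0,0,0],
    [0,0,0],
    [0,0,0],
  ],
)

```text
clock: 5.5
position: [0.4967, 0.1536, 0.2043]
ee_rot: [3.138, 0.144, -0.001]
force: [0.5, 0.2, 0.6]
width: 0.761
gripper_force: 0.0
```

```bash
python3 - <<'E'
from h import *
np.set_printoptions(precision=4,suppress=True)
w=arm.get_image('wrist');t=arm.get_image('side')
a=cv2.resize(w['frame'][130:330,200:440],(800,667))[:,:]
cv2.imwrite('pics/w2.png',cv2.cvtColor(cv2.resize(w['frame'][150:330,200:440],(640,480)),cv2.COLOR_RGB2BGR))
print(togo([.4965,.155,.204],.094),t['frame'].shape)
E
```

```text
(array([-0.05, -0.11,  0.11]), array([-0.0001, -0.0006, -0.0024]), {'clock': 5.6, 'joints': array([-0.0181,  0.3337, -0.4936,  1.8246,  0.1824,  1.0275, -2.0625]), 'dq': array([-0.0006, -0.0053, -0.0023, -0.0058, -0.0012,  0.0021,  0.0011]), 'joint_efforts': array([  0.0635, -52.8872,  -4.6875, -29.0379,   0.0394,  -0.1133,
        -0.0135]), 'position': array([0.4971, 0.1539, 0.2051]), 'ee_rot': array([-3.1381, -0.1438, -0.001 ]), 'force': array([-0.8118,  0.3688,  0.0352]), 'ft_torque': array([ 0.0521,  0.0026, -0.0214]), 'gripper_force': 0.0, 'width': 0.7595577991465771}) (400, 640, 3)
```

View pics/w2.png

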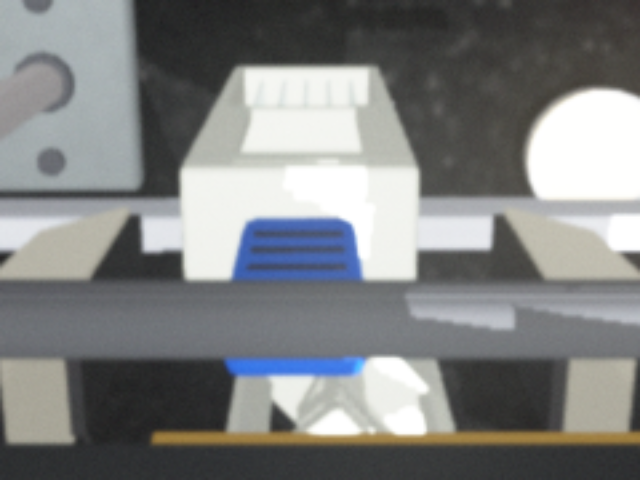

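The fingers straddle the handle at (297,300) in the crop. It sits about 3 mm to the left of the fingers' middle, so I shift over and then close gently.

Call:
carry_out(
  claw=[7,6,5,4,3.2,2.9,2.7,2.6,2.5,2.4,2.3,2.2,2,2,2],
  delta_pos=[
    [0,-0.1,0],
    [0,-0.15,0],
    [0,0,0],
    [0,0,0],
    [0,0,0],
    [0,0,0],
    [0,0,0],
    [0,0,0],
    [0,0,0],
    [0,0,0],
    [0,0,0],
    [0,0,0],
    [0,0,0],
    [0,0,0],
    [0,0,0],
  ],
  angular=[
    [0,0,0],
    [0,0,0],
    [0,0,0],
    [0,0,0],
    [0,0,0],
    [0,0,0],
    [0,0,0],
    [0,0,0],
    [0,0,0],
    [0,0,0],
    [0,0,0],
    [0,0,0],
    [0,0,0],
    [0,0,0],
    [0,0,0],
  ],
  force=3,
)

```text
clock: 7.1
position: [0.4966, 0.1564, 0.2047]
ee_rot: [-3.138, -0.144, -0.0]
force: [0.5, 1.8, -0.3]
width: 0.262
gripper_force: 3.0
```

Call:
carry_out(
  claw=[2,2,2,2,2,2,2,2,2,2],
  delta_pos=[
    [0,0,0],
    [0,0,0],
    [0,0,-0.1],
    [0,0,-0.2],
    [0,0,-0.3],
    [0,0,-0.4],
    [0,0,-0.4],
    [0,0,-0.3],
    [0,0,-0.1],
    [0,0,0],
  ],
  angular=[
    [0,0,0],
    [0,0,0],
    [0,0,0],
    [0,0,0],
    [0,0,0],
    [0,0,0],
    [0,0,0],
    [0,0,0],
    [0,0,0],
    [0,0,0],
  ],
  force=15,
)

```text
clock: 8.1
position: [0.4967, 0.1563, 0.2229]
ee_rot: [-3.138, -0.144, -0.001]
force: [-0.2, 0.0, -3.0]
width: 0.255
gripper_force: 15.0
```

```bash
python3 - <<'E'
from h import *
np.set_printoptions(precision=4,suppress=True)
F=[]
for i in range(4): w=arm.get_image(['wrist','side'][i%2]);s=arm.observe();F.append(s['force'])
print(np.mean(F,0),s['position'],s['ft_torque'],togo([.5065+.01,.045-.045,.2215],.094)[:2])
t=arm.get_image('side');a=cv2.resize(t['frame'][100:220,240:400],(800,600));cv2.imwrite('pics/s3.png',cv2.cvtColor(a,cv2.COLOR_RGB2BGR))
E
```

```text
[-0.0007 -0.267  -3.0772] [0.4965 0.1563 0.2225] [0.0431 0.0264 0.0402] (array([ 0.56, 15.74,  0.11]), array([ 0.0001,  0.0003, -0.0023]))
```

View pics/s3.png

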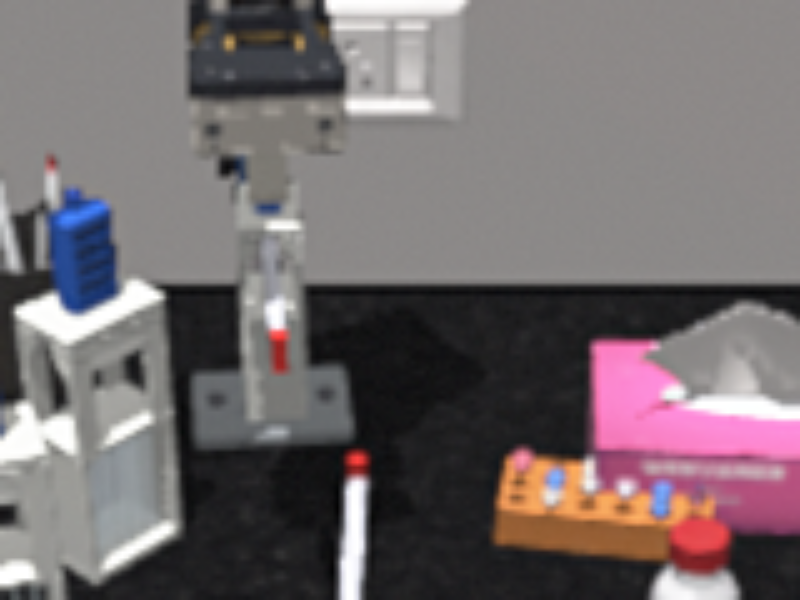

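Lifted by 18 mm, with the weight on the wrist reading about 3 N. The picture shows the bar in the middle of the window, with the stop at (278,350) in the crop and clear. Now I slide the carrier out along the left bar.

Call:
carry_out(
  claw=[2,2,2,2,2,2,2,2,2,2,2,2,2,2,2],
  delta_pos=[
    [0,0.4,0],
    [0,0.8,0],
    [0,1.2,0],
    [0,1.5,0],
    [0,1.5,0],
    [0,1.5,0],
    [0,1.5,0],
    [0,1.5,0],
    [0,1.5,0],
    [0,1.5,0],
    [0,1.3,0],
    [0,1,0],
    [0,0.6,0],
    [0,0.2,0],
    [0,0,0],
  ],
  angular=[
    [0,0,0],
    [0,0,0],
    [0,0,0],
    [0,0,0],
    [0,0,0],
    [0,0,0],
    [0,0,0],
    [0,0,0],
    [0,0,0],
    [0,0,0],
    [0,0,0],
    [0,0,0],
    [0,0,0],
    [0,0,0],
    [0,0,0],
  ],
)

```text
clock: 9.85
position: [0.5112, -0.0029, 0.2227]
ee_rot: [-3.138, -0.144, -0.0]
force: [-0.0, -0.1, -2.9]
width: 0.264
gripper_force: 15.0
```

```bash
python3 - <<'E'
from h import *
np.set_printoptions(precision=4,suppress=True)
P={n:arm.get_image(n) for n in('wrist','top','side')}
s=arm.observe();print(s['force'],s['ft_torque'],togo([.5465+.0012,-.003,.2225],-.0255)[:2])
for n,p in P.items():
    H,S,V=cv2.split(cv2.cvtColor(p['frame'],cv2.COLOR_RGB2HSV));m=((H<8)|(H>172))&(S>150)&(V>90)
    k,_,st,c=cv2.connectedComponentsWithStats(m.astype(np.uint8))
    print(n,[(c[i],atz(p,c[i],.199)[:2]) for i in range(1,k) if st[i,4]>8 and abs(atz(p,c[i],.199)[0]-.53)<.05])
a=[cv2.resize(P['wrist']['frame'][100:300,200:520],(640,400)),cv2.resize(P['side']['frame'][130:230,230:390],(320,200))]
f=np.zeros((600,640,3),np.uint8);f[:400]=a[0];f[400:,:320]=a[1];f[400:,320:]=cv2.resize(P['top']['frame'][150:250,270:430],(320,200))
cv2.imwrite('pics/c4.png',cv2.cvtColor(f,cv2.COLOR_RGB2BGR))
E
```

```text
[-0.2316  0.5157 -2.8205] [ 0.0314  0.0802 -0.039 ] (array([3.62, 0.41, 0.03]), array([-0.0003, -0.0001,  0.1183]))
wrist [(array([406.2979, 179.8369]), array([ 0.5474, -0.05  ])), (array([233.5843, 221.2697]), array([0.5126, 0.05  ])), (array([406.45, 225.1 ]), array([ 0.5198, -0.0546]))]
top []
side [(array([311. , 192.5]), array([ 0.5455, -0.059 ]))]
```

View pics/c4.png

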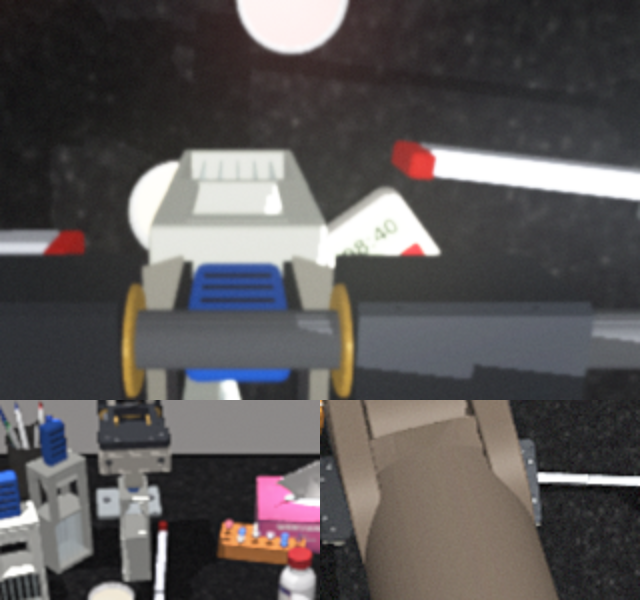

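The carrier is in the gap between the two stops, at (70,240) and (415,160) in the crop, and free of both. Next I move across and turn to line up with the right bar.

Call:
carry_out(
  claw=[2,2,2,2,2,2,2,2,2],
  delta_pos=[
    [0.3,0,0],
    [0.6,0.1,0],
    [0.7,0.1,0],
    [0.7,0.1,0],
    [0.6,0.1,0],
    [0.5,0,0],
    [0.2,0,0],
    [0,0,0],
    [0,0,0],
  ],
  angular=[
    [0,0,0],
    [0,0,0.03],
    [0,0,0.03],
    [0,0,0.03],
    [0,0,0.028],
    [0,0,0],
    [0,0,0],
    [0,0,0],
    [0,0,0],
  ],
)

```text
clock: 10.9
position: [0.5472, -0.0057, 0.2227]
ee_rot: [3.141, -0.041, -0.001]
force: [-0.4, 0.1, -3.1]
width: 0.26
gripper_force: 15.0
```

```bash
cat > v.py <<'E'
from h import *
np.set_printoptions(precision=4,suppress=True)
p=arm.get_image('wrist');q=arm.get_image('side')
f=p['frame'].astype(int);H,S,V=cv2.split(cv2.cvtColor(p['frame'],cv2.COLOR_RGB2HSV))
m=(S<40)&(V>190)
# bar centreline: white runs in columns right of the fingers
pts=[]
for u in range(410,640,15):
    r=np.where(m[140:215,u])[0]+140
    if len(r)>3: a=atz(p,(u,r.min()),.19);b=atz(p,(u,r.max()),.19);pts.append([u,r.min(),r.max(),*a[:2],*b[:2]])
print(np.array(pts));s=arm.observe();print(s['position'],s['force'])
fr=np.zeros((600,640,3),np.uint8);fr[:400]=cv2.resize(p['frame'][100:300,200:520],(640,400));fr[400:,:320]=cv2.resize(q['frame'][130:230,230:390],(320,200))
import sys;cv2.imwrite('pics/'+sys.argv[1],cv2.cvtColor(fr,cv2.COLOR_RGB2BGR))
print(togo([.5465+.0012,-.007,.2225],-.0255)[:2])
E
python3 v.py c5.png
```

```text
[[530.     175.     214.       0.5767  -0.1351   0.5516  -0.1387]
 [545.     140.     214.       0.5977  -0.1411   0.5514  -0.1483]
 [560.     140.     214.       0.5975  -0.1502   0.5511  -0.1578]
 [575.     140.     213.       0.5973  -0.1592   0.5515  -0.1673]
 [590.     140.     170.       0.5971  -0.1683   0.5789  -0.1717]]
[ 0.5471 -0.0057  0.2227] [-0.3703  0.4694 -2.626 ]
(array([0.06, 0.13, 0.02]), array([ 0.0001,  0.0001, -0.0006]))
```

View pics/c5.png

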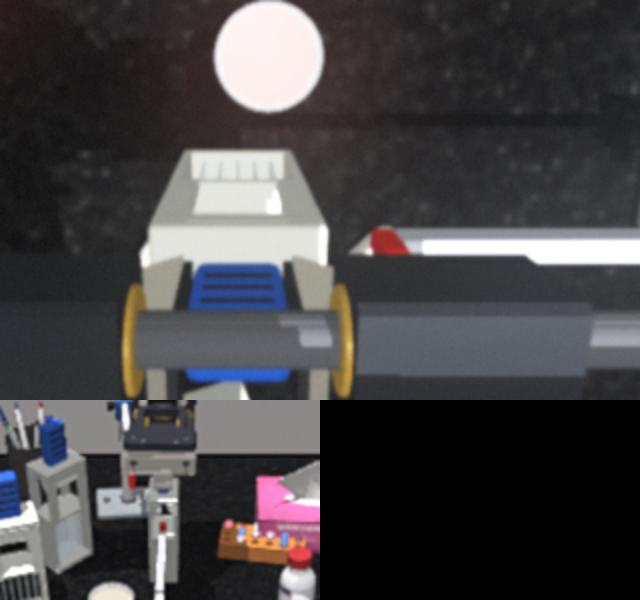

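Aligned: the bar runs level in the wrist view, and in the side inset the red stop at (162,525) shows inside the window. I slide over the stop to the near stretch.

Call:
carry_out(
  claw=[2,2,2,2,2,2,2,2,2,2,2,2,2],
  delta_pos=[
    [0.1,0.2,0],
    [0,0.5,0],
    [0,0.8,0],
    [0,1.1,0],
    [0,1.2,0],
    [0,1.2,0],
    [0,1.2,0],
    [0,1.2,0],
    [0,1.1,0],
    [0,0.8,0],
    [0,0.5,0],
    [0,0.1,0],
    [0,0,0],
  ],
  angular=[
    [0,0,0],
    [0,0,0],
    [0,0,0],
    [0,0,0],
    [0,0,0],
    [0,0,0],
    [0,0,0],
    [0,0,0],
    [0,0,0],
    [0,0,0],
    [0,0,0],
    [0,0,0],
    [0,0,0],
  ],
)

```text
clock: 12.3
position: [0.5458, -0.1044, 0.2227]
ee_rot: [-3.141, 0.041, -0.0]
force: [-0.3, -0.5, -2.6]
width: 0.264
gripper_force: 15.0
```

```bash
cat > v2.py <<'E'
from h import *
import sys
np.set_printoptions(precision=4,suppress=True)
p=arm.get_image('wrist');q=arm.get_image('side');s=arm.observe();print(s['position'],s['ee_rot'],s['force'],s['ft_torque'])
fr=np.zeros((400,800,3),np.uint8);fr[:,:400]=cv2.resize(p['frame'][140:300,240:400],(400,400));fr[:,400:]=cv2.resize(q['frame'][140:260,250:370],(400,400),interpolation=cv2.INTER_CUBIC)
cv2.imwrite('pics/'+sys.argv[1],cv2.cvtColor(fr,cv2.COLOR_RGB2BGR))
E
python3 v2.py c6.png
```

```text
[ 0.5458 -0.104   0.2228] [-3.141   0.0399 -0.0002] [-0.44    0.284  -3.0892] [0.0582 0.0492 0.0123]
```

View pics/c6.png

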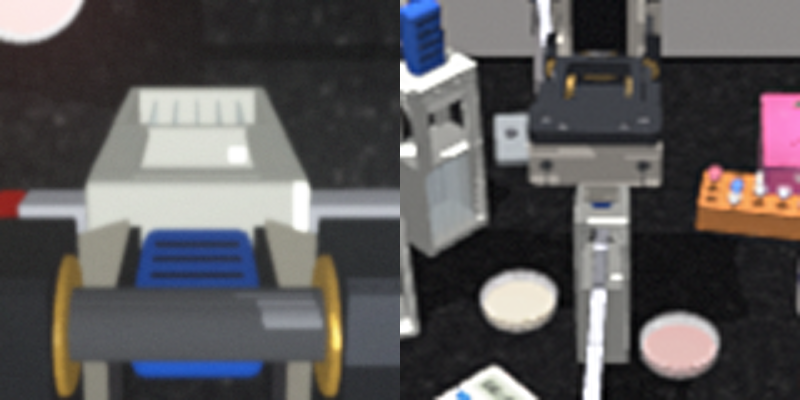

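```bash
cat > m2.py <<'E'
from h import *
np.set_printoptions(precision=2,suppress=True,linewidth=160)
q=arm.get_image('side');s=arm.observe();x,y,z=s['position'];oz=z-.0147
g=cv2.cvtColor(q['frame'],cv2.COLOR_RGB2GRAY).astype(int)
th=-.0255;A=lambda dx,dy,zz:[x+dx*np.cos(th)-dy*np.sin(th),y+dx*np.sin(th)+dy*np.cos(th),zz]
print('model face bottom l/r',proj(q,[A(-.017,-.025,oz-.1),A(.017,-.025,oz-.1)]).ravel(),'roof',proj(q,[A(-.017,-.025,oz+.003),A(.017,-.025,oz+.003)]).ravel())
for dy in(-.04,-.06,-.08): print('bar',dy,proj(q,[A(-.004,dy,.19),A(.004,dy,.19)]).ravel())
for r in(205,210,215,220,226,230,235,240,245): print(r,g[r,298:322])
E
python3 m2.py
```

```text
model face bottom l/r [303.47 242.82 318.4  243.05] roof [302.38 207.26 318.42 207.49]
bar -0.04 [308.36 219.51 312.13 219.57]
bar -0.06 [307.95 225.68 311.79 225.73]
bar -0.08 [307.52 232.08 311.43 232.14]
205 [ 31  27  21  43 131 171 168 166 206 236 232 227 226 227 227 227 227 228 230 216 152  53  28  26]
210 [ 23  19  16  38  97 124 122 123 117  78  84 134 151 151 138 147 167 159 159 160 111  37  12  16]
215 [ 21  16  17  26  91 120 134 157 165 156 153 158 155 144 148 162 164 165 145 125  97  30  12  17]
220 [ 19  16  14  25  89 121 139 159 164 150 141 150 150 139 146 162 162 162 144 135 114  42  14  16]
226 [ 15  17  20  24  73 113 137 153 155 151 160 171 173 154 141 150 152 153 138 123  93  37  15  21]
230 [  9  12  15  17  56 103 121 116 126 237 255 250 252 221 121 116 119 121 122 124  96  36  20  20]
235 [ 30  30  30  30  63 106 122 115 131 234 254 252 236 160 117 118 119 121 122 130 102  33  12  15]
240 [ 28  26  31  31  49  99 121 119 179 241 250 254 231 127 114 119 120 120 121 135 108  29  12  44]
245 [ 30  33  32  29  35  92 118 120 231 255 251 255 234 122 115 120 121 121 122 112  74  19  10  34]
```

The side profile puts the bar about 0.5 mm to the −x side of the carrier's middle, with the yaw matching. I nudge over and lower.

Call:
carry_out(
  claw=[2,2,2,2,2,2,2,2,2,2],
  delta_pos=[
    [-0.05,0,0.1],
    [0,0,0.2],
    [0,0,0.3],
    [0,0,0.3],
    [0,0,0.2],
    [0,0,0.15],
    [0,0,0.1],
    [0,0,0.1],
    [0,0,0.05],
    [0,0,0],
  ],
  angular=[
    [0,0,0],
    [0,0,0],
    [0,0,0],
    [0,0,0],
    [0,0,0],
    [0,0,0],
    [0,0,0],
    [0,0,0],
    [0,0,0],
    [0,0,0],
  ],
)

```text
clock: 13.45
position: [0.5452, -0.1047, 0.2077]
ee_rot: [3.141, -0.041, -0.0]
force: [0.2, -0.5, -2.1]
width: 0.262
gripper_force: 15.0
```

```bash
cat > f.py <<'E'
from h import *
np.set_printoptions(precision=4,suppress=True)
F=[];T=[]
for i in range(4): arm.get_image('side');s=arm.observe();F.append(s['force']);T.append(s['ft_torque'])
print(np.mean(F,0),np.mean(T,0),s['position'])
E
python3 f.py
```

```text
[-0.0856  0.1699 -2.6755] [0.0627 0.0192 0.0017] [ 0.5453 -0.1047  0.2078]
```

Call:
carry_out(
  claw=[2,2,2,2,2,2,2],
  delta_pos=[
    [0,0,0.05],
    [0,0,0.05],
    [0,0,0.05],
    [0,0,0.05],
    [0,0,0.05],
    [0,0,0.05],
    [0,0,0],
  ],
  angular=[
    [0,0,0],
    [0,0,0],
    [0,0,0],
    [0,0,0],
    [0,0,0],
    [0,0,0],
    [0,0,0],
  ],
)

```text
clock: 14.35
position: [0.5453, -0.1047, 0.2047]
ee_rot: [3.141, -0.041, 0.0]
force: [-1.0, 0.1, -2.6]
width: 0.26
gripper_force: 15.0
```

```bash
python3 f.py
```

```text
[-0.0339  0.0067 -2.5233] [0.0235 0.0275 0.0016] [ 0.5453 -0.1047  0.2047]
```

Call:
carry_out(
  claw=[2,2,2,2,2],
  delta_pos=[
    [0,0,0.03],
    [0,0,0.03],
    [0,0,0.03],
    [0,0,0.03],
    [0,0,0],
  ],
  angular=[
    [0,0,0],
    [0,0,0],
    [0,0,0],
    [0,0,0],
    [0,0,0],
  ],
)

```text
clock: 15.05
position: [0.5453, -0.1047, 0.2037]
ee_rot: [3.141, -0.041, 0.0]
force: [-1.8, -0.4, 0.4]
width: 0.261
gripper_force: 15.0
```

```bash
python3 f.py
```

```text
[-0.7838 -0.3065  0.1036] [ 0.0207  0.2935 -0.0069] [ 0.5453 -0.1047  0.2036]
```

Landed softly: the bar now takes the weight. A slight −x reaction shows, so I ease over by 0.5 mm.

Call:
carry_out(
  claw=[2,2,2],
  delta_pos=[
    [-0.03,0,0],
    [-0.03,0,0],
    [0,0,0],
  ],
  angular=[
    [0,0,0],
    [0,0,0],
    [0,0,0],
  ],
)

```text
clock: 15.55
position: [0.5452, -0.1047, 0.2038]
ee_rot: [3.141, -0.041, 0.002]
force: [1.3, -0.5, 0.1]
width: 0.258
gripper_force: 15.0
```

```bash
python3 f.py
```

```text
[2.2804 0.1219 0.299 ] [-0.0198 -0.4796  0.0382] [ 0.5451 -0.1047  0.2037]
```

Call:
carry_out(
  claw=[2,2,2],
  delta_pos=[
    [0.04,0,-0.04],
    [0,0,0],
    [0,0,0],
  ],
  angular=[
    [0,0,0],
    [0,0,0],
    [0,0,0],
  ],
)

```text
clock: 16.05
position: [0.545, -0.1047, 0.2039]
ee_rot: [3.141, -0.041, -0.0]
force: [2.6, -0.5, 0.0]
width: 0.259
gripper_force: 15.0
```

```bash
python3 v2.py c7.png; python3 f.py; python3 m2.py
```

```text
[ 0.545  -0.1047  0.2039] [ 3.1413 -0.0414 -0.0001] [ 1.0592 -0.2127 -0.3628] [ 0.0123 -0.3687 -0.006 ]
[ 2.0798 -0.0184 -0.1649] [ 0.0028 -0.3634  0.0002] [ 0.545  -0.1047  0.2039]
model face bottom l/r [303.31 249.   318.07 249.23] roof [302.23 214.34 318.06 214.58]
bar -0.04 [307.99 219.72 311.76 219.77]
bar -0.06 [307.57 225.89 311.41 225.95]
bar -0.08 [307.14 232.3  311.05 232.36]
205 [ 26  21  18  28  92 150 152 143 139 121 121 122 122 123 120 120 123 148 166 160 110  33  20  23]
210 [ 35  34  28  39 127 169 166 163 164 162 163 164 163 163 162 163 161 161 165 152  97  31  19  27]
215 [ 16  15  19  51 103 126 125 125 120 110 174 216 206 174 150 153 148 153 169 154  85  20  12  18]
220 [ 16  14  13  37  96 122 123 148 166 150 141 151 151 140 148 164 164 153 146 143 100  29  14  16]
226 [ 16  20  19  27  92 122 145 166 165 147 121 110 113 132 156 165 166 152 130 126  96  28  15  21]
230 [  6  13   9  27  95 125 142 158 167 241 255 251 252 229 166 161 164 152 130 121  89  25  21  22]
235 [ 30  30  27  30  77 112 121 115 130 232 254 251 236 163 115 117 118 120 122 123  92  23  13  13]
240 [ 27  26  28  29  60 105 119 118 162 235 250 254 231 125 115 119 119 122 124 140 115  34   9  44]
245 [ 32  31  31  33  64 106 117 121 230 254 250 255 235 122 114 119 120 121 123 114  78  20  10  33]
```

View pics/c7.png

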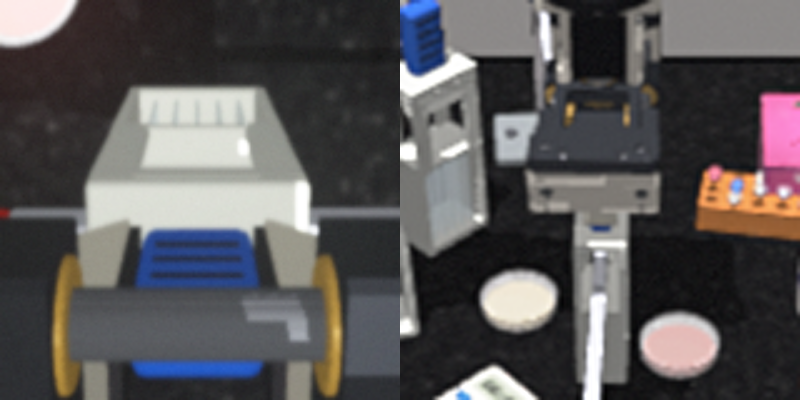

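Call:
carry_out(
  claw=[2,2,2],
  delta_pos=[
    [0.03,0,-0.04],
    [0,0,0],
    [0,0,0],
  ],
  angular=[
    [0,0,0],
    [0,0,0],
    [0,0,0],
  ],
)

```text
clock: 16.7
position: [0.5451, -0.1047, 0.2042]
ee_rot: [3.141, -0.041, -0.001]
force: [0.6, 0.5, -0.8]
width: 0.26
gripper_force: 15.0
```

```bash
python3 f.py
```

```text
[ 0.0506 -0.0124 -1.4073] [ 0.0112 -0.0036 -0.0071] [ 0.5451 -0.1047  0.2042]
```

Balanced: no side force and about half the weight on the bar. Now I slide along.

Call:
carry_out(
  claw=[2,2,2,2,2,2,2,2,2,2,2,2,2,2,2,2],
  delta_pos=[
    [0,0.2,0],
    [0,0.4,0],
    [0,0.6,0],
    [0,0.6,0],
    [0,0.6,0],
    [0,0.6,0],
    [0,0.6,0],
    [0,0.6,0],
    [0,0.6,0],
    [0,0.6,0],
    [0,0.6,0],
    [0,0.6,0],
    [0,0.5,0],
    [0,0.4,0],
    [0,0.2,0],
    [0,0,0],
  ],
  angular=[
    [0,0,0],
    [0,0,0],
    [0,0,0],
    [0,0,0],
    [0,0,0],
    [0,0,0],
    [0,0,0],
    [0,0,0],
    [0,0,0],
    [0,0,0],
    [0,0,0],
    [0,0,0],
    [0,0,0],
    [0,0,0],
    [0,0,0],
    [0,0,0],
  ],
)

```text
clock: 18.5
position: [0.5433, -0.182, 0.2043]
ee_rot: [3.141, -0.042, 0.0]
force: [-0.6, -0.2, -2.0]
width: 0.261
gripper_force: 15.0
```

```bash
python3 f.py; python3 - <<'E'
from h import *
w=arm.get_image('wrist');cv2.imwrite('pics/w8.png',cv2.cvtColor(cv2.resize(w['frame'][180:260,200:440],(780,260),interpolation=cv2.INTER_CUBIC),cv2.COLOR_RGB2BGR))
E
```

```text
[-0.4498 -0.7135 -1.6508] [-0.1082  0.0363  0.0152] [ 0.5433 -0.1818  0.2044]
```

View pics/w8.png

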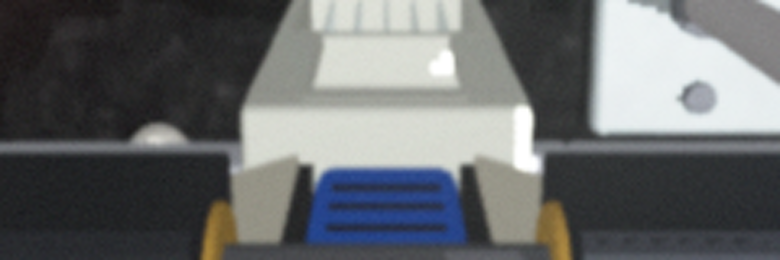

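The carrier is still borne at its rear edge: the moment has turned and a notch edge shows near (570,140). I edge on.

Call:
carry_out(
  claw=[2,2,2,2,2,2],
  delta_pos=[
    [0,0.1,0],
    [0,0.1,0],
    [0,0.1,0],
    [0,0.1,0],
    [0,0.1,0],
    [0,0,0],
  ],
  angular=[
    [0,0,0],
    [0,0,0],
    [0,0,0],
    [0,0,0],
    [0,0,0],
    [0,0,0],
  ],
)

```text
clock: 19.35
position: [0.543, -0.1871, 0.2042]
ee_rot: [3.141, -0.042, -0.0]
force: [-0.7, -0.1, -3.1]
width: 0.259
gripper_force: 15.0
```

```bash
python3 f.py
```

```text
[ 0.3105 -0.2041 -2.3007] [0.0376 0.0411 0.0053] [ 0.5431 -0.1867  0.2042]
```

Call:
carry_out(
  claw=[2,2,2,2],
  delta_pos=[
    [0,0.1,0],
    [0,0.1,0],
    [0,0.1,0],
    [0,0,0],
  ],
  angular=[
    [0,0,0],
    [0,0,0],
    [0,0,0],
    [0,0,0],
  ],
)

```text
clock: 19.95
position: [0.5431, -0.1899, 0.2043]
ee_rot: [3.141, -0.042, 0.0]
force: [1.0, 0.7, -3.2]
width: 0.263
gripper_force: 15.0
```

```bash
python3 f.py
```

```text
[ 0.2184  0.1375 -2.8362] [ 0.0179  0.0213 -0.0149] [ 0.5431 -0.1896  0.2043]
```

Fully unsupported now: the full weight is on the wrist with no moment. I lower into the notch.

Call:
carry_out(
  claw=[2,2,2,2,2,2,2],
  delta_pos=[
    [0,0,0.05],
    [0,0,0.05],
    [0,0,0.05],
    [0,0,0.05],
    [0,0,0.05],
    [0,0,0.05],
    [0,0,0],
  ],
  angular=[
    [0,0,0],
    [0,0,0],
    [0,0,0],
    [0,0,0],
    [0,0,0],
    [0,0,0],
    [0,0,0],
  ],
)

```text
clock: 20.85
position: [0.5431, -0.1896, 0.2013]
ee_rot: [3.141, -0.041, -0.0]
force: [0.4, 0.5, -3.1]
width: 0.259
gripper_force: 15.0
```

```bash
python3 f.py
```

```text
[-0.0469 -0.0228 -2.8911] [0.031  0.0323 0.0142] [ 0.5431 -0.1897  0.2014]
```

Call:
carry_out(
  claw=[2,2,2,2,2,2,2],
  delta_pos=[
    [0,0,0.05],
    [0,0,0.05],
    [0,0,0.04],
    [0,0,0.04],
    [0,0,0.03],
    [0,0,0.03],
    [0,0,0],
  ],
  angular=[
    [0,0,0],
    [0,0,0],
    [0,0,0],
    [0,0,0],
    [0,0,0],
    [0,0,0],
    [0,0,0],
  ],
)

```text
clock: 21.75
position: [0.5431, -0.1897, 0.199]
ee_rot: [3.141, -0.041, 0.0]
force: [-1.0, 0.5, -0.3]
width: 0.262
gripper_force: 15.0
```

```bash
python3 f.py
```

```text
[-0.9917  0.0862 -0.6019] [0.0231 0.2394 0.0183] [ 0.5431 -0.1897  0.199 ]
```

Seated on the notch floor. I relieve the side force, take the rest of the weight off the wrist, and release gently.

Call:
carry_out(
  claw=[2,2,2,2],
  delta_pos=[
    [-0.02,0,0.02],
    [0,0,0],
    [0,0,0],
    [0,0,0],
  ],
  angular=[
    [0,0,0],
    [0,0,0],
    [0,0,0],
    [0,0,0],
  ],
  force=5,
)

```text
clock: 22.35
position: [0.5431, -0.1896, 0.1988]
ee_rot: [3.141, -0.041, 0.001]
force: [1.5, 0.1, -0.1]
width: 0.264
gripper_force: 5.0
```

```bash
python3 f.py
```

```text
[ 0.4366  0.1533 -0.1453] [ 0.0019 -0.039  -0.0069] [ 0.5431 -0.1897  0.1988]
```

Balanced. Opening step by step.

Call:
carry_out(
  claw=[2.4,2.5,2.6,2.7,2.9,3.2,3.6,4.2,5,5.5,5.5],
  delta_pos=[
    [0,0,0],
    [0,0,0],
    [0,0,0],
    [0,0,0],
    [0,0,0],
    [0,0,0],
    [0,0,0],
    [0,0,0],
    [0,0,0],
    [0,0,0],
    [0,0,0],
  ],
  angular=[
    [0,0,0],
    [0,0,0],
    [0,0,0],
    [0,0,0],
    [0,0,0],
    [0,0,0],
    [0,0,0],
    [0,0,0],
    [0,0,0],
    [0,0,0],
    [0,0,0],
  ],
  force=3,
)

```text
clock: 23.65
position: [0.5429, -0.1897, 0.1987]
ee_rot: [3.141, -0.041, -0.0]
force: [0.0, 0.2, 0.2]
width: 0.593
gripper_force: 0.0
```

Call:
carry_out(
  claw=[5.5,5.5,5.5,5.5,5.5,5.5,5.5,5.5,5.5,5.5],
  delta_pos=[
    [0,0,-0.3],
    [0,0,-0.6],
    [0,0,-1],
    [0,0,-1.5],
    [0,0,-2],
    [0,0,-2],
    [0,0,-2],
    [0,0,-2],
    [0,0,-1],
    [0,0,0],
  ],
  angular=[
    [0,0,0],
    [0,0,0],
    [0,0,0],
    [0,0,0],
    [0,0,0],
    [0,0,0],
    [0,0,0],
    [0,0,0],
    [0,0,0],
    [0,0,0],
  ],
)

```text
clock: 24.65
position: [0.5437, -0.1897, 0.3246]
ee_rot: [3.14, -0.041, 0.005]
force: [1.0, -0.9, -0.5]
width: 0.598
gripper_force: 0.0
```

```bash
python3 v2.py c9.png; python3 - <<'E'
from h import *
w=arm.get_image('wrist');q=arm.get_image('side')
fr=np.zeros((500,800,3),np.uint8);fr[:,:400]=cv2.resize(w['frame'][100:300,240:400],(400,500));fr[:,400:]=cv2.resize(q['frame'][160:285,260:360],(400,500),interpolation=cv2.INTER_CUBIC)
cv2.imwrite('pics/c9.png',cv2.cvtColor(fr,cv2.COLOR_RGB2BGR))
E
```

```text
[ 0.5427 -0.1896  0.3223] [-3.1413  0.0414  0.0006] [ 0.6024  0.2353 -0.2163] [-0.0001  0.0268  0.0112]
```

View pics/c9.png

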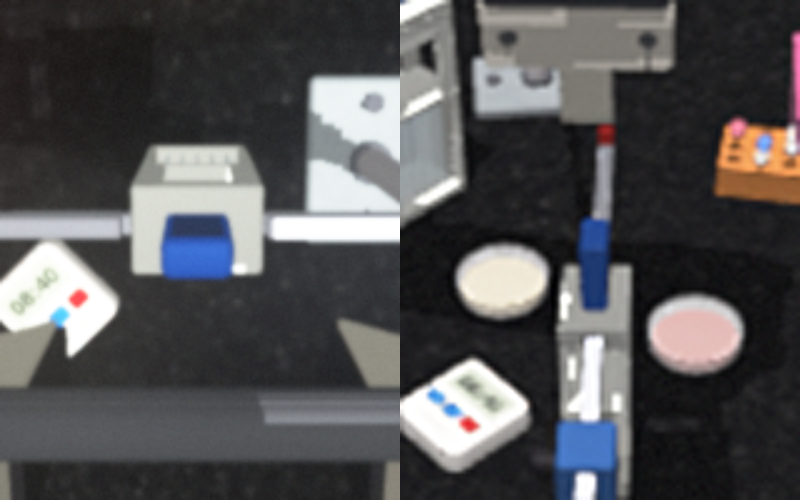

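The picture shows the carrier hanging straight inside the notch. Both notch edges are visible, at about (122,225) and (270,230), with a small gap on each side. The gripper is clear and the other things are where they were. I let it settle briefly, then hand in.

Call:
carry_out(
  claw=[5.5,5.5,5.5,5.5,5.5,5.5,5.5,5.5,5.5,5.5],
  delta_pos=[
    [0,0,0],
    [0,0,0],
    [0,0,0],
    [0,0,0],
    [0,0,0],
    [0,0,0],
    [0,0,0],
    [0,0,0],
    [0,0,0],
    [0,0,0],
  ],
  angular=[
    [0,0,0],
    [0,0,0],
    [0,0,0],
    [0,0,0],
    [0,0,0],
    [0,0,0],
    [0,0,0],
    [0,0,0],
    [0,0,0],
    [0,0,0],
  ],
)

```text
clock: 25.85
position: [0.5429, -0.1896, 0.3228]
ee_rot: [3.141, -0.041, 0.0]
force: [-0.5, -0.4, -0.4]
width: 0.6
gripper_force: 0.0
```

```bash
python3 -c "
from cell import arm
print(arm.sign_off())"
```

```text
the job is handed in; nothing more can be done
None
```

The carrier now hangs straight in the right rail's notch, released with the gripper clear, and the job was handed in at about 26 s; no verdict came back.

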